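Wind the pull tester and hold its slide at the mark

TASK

Get the bench pull tester ready for a reading: first wind its wing key clockwise, in several partial turns, until it comes to its stop, and only then pull the spring-return slide out by its upright grip until the pointer stands opposite the nose of the marker clip on the scale. Keep hold of the slide there: the program finishes while still holding it against its spring, pointer at the marker. Leave the key wound and do not push about the things standing around.

Things in the scene. Friction and masses are not known exactly. Their poses are not given: they have to be found in the camera images.
- tester: bench pull tester fixed to the desk: base plate 260 x 100 mm, 16 mm high; at its rear (+x) a grey spring housing 70 x 70 mm, 66 mm high, with the wing key on top; before it two guide rods with the slide, and at the front end (-x) an end block 40 mm high. White scale, ticks 10 mm apart, along the -y side. Origin: centre of the underside; x from front end to housing along the rods, z up
- key_grip (a point): point on the wing key's vertical axis at the height to grip, 94 mm above the desk, 85 mm along +x from the tester's origin. The wing is an upright steel plate 40 mm long (x axis of this point, turns with the key; along the tester's x at joint value 0), 9 mm thick (y axis), 81 to 103 mm above the desk
- key (a joint): angle of the wing key, rad: grows as it is turned clockwise seen from above; starts at 0 to 0.5, fully wound at the stop at 2.6. A ratchet brake holds it where it is left; it takes 0.16 N m to turn at first and 0.23 N m at the end, so at least two grasps are needed
- carriage: the spring-return slide: a dark steel block 34 x 54 mm, top 40 mm above the desk, with an upright black grip in its middle. Its frame is parallel to the tester's and coincides with it when the slide is fully in, as at the start; it pulls out up to 85 mm along -x. The spring pulls back with 4 N when in and 0.07 N more per mm; let go, it runs back in
- pull_grip (a point): centre of the slide's upright grip at the height to take it, 66 mm above the desk. The grip is 12 mm thick (tester's x, the pulling direction), 30 mm wide (y), and rises from 40 to 88 mm above the desk; 44 mm lie between it and the housing when the slide is in
- pointer_tip (a point): tip of the slide's small steel pointer, on its -y side, 37 mm from its middle, 30 mm above the desk
- marker_tip (a point): tip of the nose of the marker clip, a black clip 12 x 12 mm fixed on the outer edge of the scale, its top 33 mm above the desk, 35 to 65 mm from the pointer along the tester's -x when the slide is in; the nose points to the slide (+y). The pointer is at the mark when both tips have the same x in the tester's frame (this point's frame is parallel to it)
- petri_dish: petri dish 62 mm across, 15 mm high, a bystander; origin at the centre of its underside
- eyepiece: spare eyepiece, black, 40 mm across, 41 mm high, a bystander beside the tester; origin at the centre of its underside
- marker_pen: white marker pen 128 mm long, 17 mm thick, lying on the desk, a bystander; origin under its middle
- tally: round hand tally counter 74 x 52 x 26 mm, a bystander; origin under its middle
- dropper: brown dropper bottle 35 mm across, 98 mm high, a bystander; origin at the centre of its underside
- tape: roll of tape lying flat, 58 mm across, 19 mm high, a bystander; origin at the centre of its underside
- coverslips: small white coverslip box 29 x 29 x 20 mm, a bystander beside the tester; origin at the centre of its underside

How it is judged:
By the outcome, as a careful person would: the job done as asked, in the order asked, and still so for the second after the job is handed in, while the arm keeps its last pose, push and grip.
It also fails if it takes over 51 s, if anything falls off the work surface, if the arm or the gripper's body presses on something with over 40 N, if the wrist force passes 120 N, or if a joint passes its speed limit or range.

ROBOT

A 7-joint arm with a two-finger parallel gripper is mounted at the origin on a cart in front of the work surface, level with it; the furniture and walls round the work are solid. World frame = base frame: x ahead of the robot, y to its left, z up, the work surface at z = 0. Lengths are in m, angles in rad, forces in N, time in s.
With the tool pointing down it reaches from about 0.4 to 0.9 m from the base axis. Payload 5.5 kg.
Tool frame: the origin (TCP) lies on the centre line of the jaws, within the pads' length; the fingertips stand 22 mm ahead of it and the grasp point (between the pads) lies 3 mm ahead of it; z points along the fingers, y is the line along which they close (so a half turn about z gives the same grasp; the last joint's range is limited). The gripper opens to 85 mm and grips with 20 to 120 N. Pads are 22 mm wide; open, the fingers measure 114 mm over their backs; the gripper's body (76 mm by 85 mm) begins 54 mm behind the grasp point. The pads swing forward as they close: fully open they stand 13 mm farther back than shut.
Start: joints at [-1.049, 0.501, -0.427, 1.55, 0.221, 1.138, -0.21], TCP at [0.166, 0.628, 0.253] pointing down, gripper open.
Joint ranges: [-2.88, 2.88], [-0.31, 2.03], [-1.54, 1.56], [0.2, 2.42], [-1.41, 4.55], [0.19, 2.02], [-2.57, 2.57]. Speed limits (rad/s): [2.57, 2.57, 3.14, 3.14, 3.14, 3.14, 3.14].

INTERFACE

Orientations are given as [roll, pitch, yaw] about the fixed x, y, z axes, in that order (R = Rz(yaw) Ry(pitch) Rx(roll)).
In Python, from plant import ctrl gives the robot as it stands.
- The arm moves only by the shell command python3 -m crank 'ROWS' [OPENING] [FORCE]. ROWS is a JSON object of lists of equal length, an entry for each row: "dp": the shift along the tool's x, y, z in m, a list of three; "rot": the turn, a rotation vector about the tool's x, y, z in rad, a list of three. In form: {"dp": [[tx, ty, tz], ...], "rot": [[ax, ay, az], ...]}. A call has 1 to 5 rows; each row shifts and turns the commanded pose from where the row before left it, along the tool's axes as they then stand; what a row does not reach is not made up. A row lasts 1/10 s, in which the tool goes at most 50 mm and 8.59 degrees, less where a joint would pass 70% of its speed; a pose out of reach is approached as far as the arm can. A call is refused whole if a number of a shift passes 0.05 or a number of a turn 0.15, either way. A call with a gripper value outside its range is refused whole. OPENING is the opening, from 0 (shut) to 1 (fully open), set as the call begins (- or left out, the last holds). The fingers move at their own pace and stop on an object; FORCE is the grip in N (left out, the last holds). Time passes only in rows, so rows that do not move let the fingers close. It gives the time, the measured TCP pose, the force, the opening and the grip force at its end, in the units of the state.
- ctrl.get_obs(): the state, without advancing time (a new reading comes with each control period).
- ctrl.grab_frame(name): name is "side" or "top" or "wrist"; returns a dict with "image" (420x560x3 uint8, red, green, blue), "fov_y" (degrees; the focal length in pixels is half the picture's height over the tangent of half this angle, whatever the lens; pixels are square), "cx", "cy" (the principal point, pixels), "T" (4x4, takes a point from camera to world coordinates). Camera axes: x right, y down, z forward; pixel columns grow to the right and rows downward; lengths in m; the calibration is good to about 2 mm. The wrist camera is an equidistant fisheye: a pixel r from the principal point sees the ray r / f radians off the axis. A picture is of the moment at which its call begins. There is no depth.
- ctrl.finish_job(): hands the job in; it is judged then, once.
The state is a dict: "time": time; "joint_positions": joint angles; "joint_vel": joint speeds; "tau": joint torques, N m; "position": TCP position; "tcp_rot": TCP orientation; "contact_force": force on the tool from outside, world axes, zero at the start; "ft_torque": the same for the moment, N m; "gripper_width": finger opening in m; "gripper_force": force on a finger pad.
Only numpy, scipy, OpenCV 4.12 (cv2) and the standard library are available. Lean on these libraries where they do the work, as an engineer would, in place of code of your own. Each camera call takes 0.05 s, during which the arm holds its last target. There are 200 camera calls.

## Working session

There is one attempt and no reset: what is moved stays moved. The work goes in short steps, Python scripts to look and compute and a shell command to move; the robot and the scene stay as the last step left them, time stands still between calls to the robot, and variables do not carry over. Pictures are saved under pics/ and viewed, at most 10 in all, crops included, and the job is handed in when it is done.

```bash
mkdir -p pics; ls; python3 - <<'E'
from plant import ctrl
import cv2,pickle
o=ctrl.get_obs(); print(o)
d={}
for n in("top","side"):
    f=ctrl.grab_frame(n); d[n]=f; cv2.imwrite(f"pics/{n}0.png",f["image"][:,:,::-1]); print(n,f["fov_y"],f["cx"],f["cy"],f["T"])
pickle.dump(d,open("f0.pkl","wb"))
E
```

```text
pics
{'time': 0.0, 'joint_positions': array([-1.04879863,  0.50186172, -0.42679026,  1.55144907,  0.22078297,
        1.13827358, -0.21029766]), 'joint_vel': array([-6.28073755e-04, -1.49999923e-03,  1.29546017e-03,  1.50451307e-03,
        1.12045784e-04,  3.97193385e-05,  8.33690852e-04]), 'tau': array([ 2.63103902e-04, -5.69529533e+01, -5.81619278e+00, -2.80942404e+01,
        1.06862717e-02,  1.18386376e-02, -2.21680517e-05]), 'position': array([0.16621987, 0.62772104, 0.2522509 ]), 'tcp_rot': array([-3.13965550e+00, -9.00240058e-05,  2.88284390e+00]), 'contact_force': array([-0.64908954,  0.41125492,  0.34652989]), 'ft_torque': array([-0.00568347,  0.00475988, -0.02672841]), 'gripper_force': 0.0, 'gripper_width': 0.08545030581153623}
top 50.017754740670995 278.6273633050024 201.8322004136109 [[ 0.01355305 -0.99928715  0.03523514  0.51798481]
 [-0.99985776 -0.01389772 -0.00955568 -0.02138348]
 [ 0.01003855 -0.03510062 -0.99933336  1.25475123]
 [ 0.          0.          0.          1.        ]]
side 42.78905126769819 271.0333030807976 210.44687669732056 [[-0.9450857  -0.1937551   0.2631957   0.21559733]
 [-0.32624574  0.51147341 -0.79495828  1.0921586 ]
 [ 0.01940962 -0.83717018 -0.54659798  0.85217436]
 [ 0.          0.          0.          1.        ]]
```

View pics/top0.png

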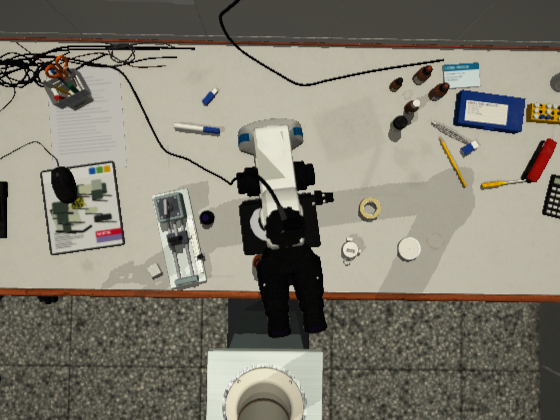

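View pics/side0.png

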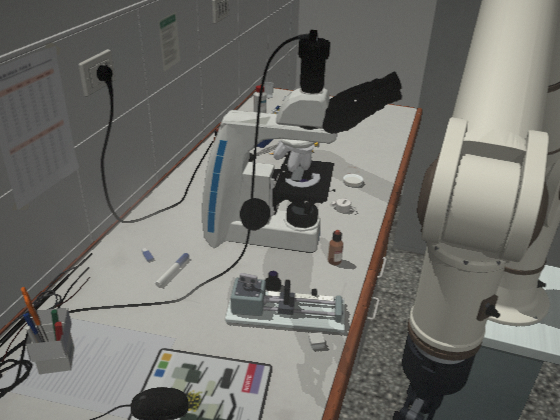

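The top view shows the tester at about (180,240), with its housing at the far end near (172,205) and its end block at (187,283). The eyepiece is at (207,217) and the coverslips at (155,270). In the side view the tester is at (285,300). I'll zoom into both.

```bash
cat > h.py <<'E'
import numpy as np,cv2
def foc(f): return 210/np.tan(np.radians(f["fov_y"]/2))
def ray(f,u,v,fish=False):
    a=np.array([u-f["cx"],v-f["cy"]]);F=foc(f)
    if fish:
        r=np.hypot(*a);t=r/F;d=np.r_[a/max(r,1e-9)*np.sin(t),np.cos(t)]
    else: d=np.r_[a/F,1]
    T=np.array(f["T"]);return T[:3,3],T[:3,:3]@d
def onz(f,u,v,z,fish=False):
    o,d=ray(f,u,v,fish);return o+d*(z-o[2])/d[2]
def proj(f,p,fish=False):
    T=np.array(f["T"]);q=T[:3,:3].T@(np.array(p)-T[:3,3]);F=foc(f)
    if fish:
        r=np.hypot(q[0],q[1]);t=np.arctan2(r,q[2]);return q[:2]/r*t*F+[f["cx"],f["cy"]]
    return q[:2]/q[2]*F+[f["cx"],f["cy"]]
E
python3 - <<'E'
import pickle,cv2,numpy as np
d=pickle.load(open("f0.pkl","rb"))
a=d["top"]["image"][182:294,145:220];b=d["side"]["image"][255:355,215:365]
a=cv2.resize(a,None,fx=5,fy=5,interpolation=cv2.INTER_CUBIC)
b=cv2.resize(b,None,fx=2.8,fy=2.8,interpolation=cv2.INTER_CUBIC)
c=np.zeros((560,800,3),np.uint8);c[:560,:375]=a;c[:280,378:798]=b
cv2.imwrite("pics/c1.png",c[:,:,::-1])
E
```

```text
(no output)
```

View pics/c1.png

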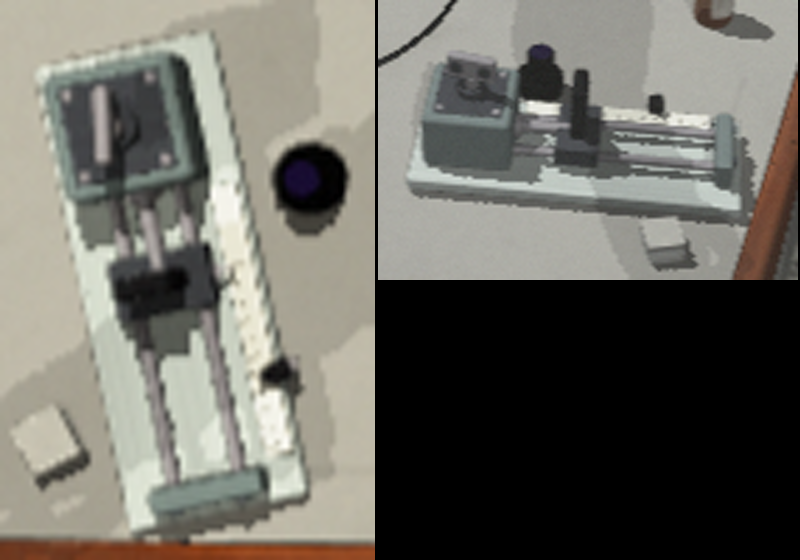

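The crop shows plate corners at crop px (38,75), (212,32), (308,492) and (130,533). The key wing runs (97,85)–(103,160), nearly along world x. The slide grip is at (150,290), the clip at (277,373).

```bash
python3 - <<'E'
import pickle,numpy as np
from h import *
d=pickle.load(open("f0.pkl","rb"));t=d["top"]
P=lambda u,v,z:onz(t,145+(u-2)/5,182+(v-2)/5,z)[:2]
c=np.array([P(*q,.016) for q in[(38,75),(212,32),(308,492),(130,533)]])
print(c);o=c.mean(0);x=(c[0]+c[1]-c[2]-c[3])/2;y=(c[0]-c[1]+c[3]-c[2])/2
print("o",o,np.linalg.norm(x),np.linalg.norm(y),np.arctan2(x[1],x[0]),np.arctan2(-y[0],y[1]))
a=np.arctan2(x[1],x[0]);R=np.array([[np.cos(a),-np.sin(a)],[np.sin(a),np.cos(a)]])
L=lambda p:R.T@(p-o)
for n,q in dict(w1=(97,85,.103),w2=(103,160,.103),grip=(150,290,.088),clip=(277,373,.033),nose=(262,375,.03),ptr=(222,283,.03),eye=(310,180,.03)).items(): print(n,P(*q),L(P(*q)))
print("key",o+R@[.085,0])
f=__import__("plant").ctrl.grab_frame("wrist");cv2.imwrite("pics/w0.png",f["image"][:,:,::-1]);print(f["fov_y"],f["T"])
E
```

```text
[[0.57121199 0.31424418]
 [0.59622779 0.21933872]
 [0.34520129 0.16177544]
 [0.32177137 0.25833014]]
o [0.45860311 0.23842212] 0.2565854870601769 0.09874713233180983 0.22297266048931963 0.2478311528660274
w1 [0.56278252 0.26049796] [ 0.10648201 -0.00150781]
w2 [0.52452896 0.25658356] [0.06830985 0.00313369]
grip [0.45789944 0.23451369] [-0.00155052 -0.00365608]
clip [0.41125998 0.17719876] [-0.05970942 -0.04923877]
nose [0.4098167  0.18576876] [-0.05922189 -0.04056178]
ptr [0.45920474 0.20839275] [-0.00605365 -0.02941901]
eye [0.51561983 0.16185478] [ 0.03867393 -0.08727996]
key [0.54149889 0.25721814]
65.70646984690485 [[ 0.25530566  0.92026481  0.29653279  0.09059433]
 [ 0.96685841 -0.24238036 -0.08022825  0.64893074]
 [-0.00195751  0.30718795 -0.95164685  0.37350222]
 [ 0.          0.          0.          1.        ]]
```

```bash
Z='[0,0,0]'
python3 -m crank '{"dp":[[-0.03,-0.02,-0.005],[-0.035,-0.024,-0.005],[-0.035,-0.024,-0.005],[-0.035,-0.024,-0.005],[-0.035,-0.024,-0.005]],"rot":[[0,0,0],[0,0,0],[0,0,0],[0,0,0],[0,0,0]]}'
python3 -m crank '{"dp":[[-0.035,-0.024,0],[-0.035,-0.024,0],[-0.035,-0.024,0],[-0.035,-0.024,0],[-0.035,-0.024,0]],"rot":[[0,0,0],[0,0,0],[0,0,0],[0,0,0],[0,0,0]]}'
python3 -m crank '{"dp":[[-0.035,-0.024,0],[-0.035,-0.024,0],[0,0,0],[0,0,0],[0,0,0]],"rot":[[0,0,0],[0,0,0],[0,0,-0.12],[0,0,-0.12],[0,0,-0.12]]}'
python3 -c "
from plant import ctrl;o=ctrl.get_obs();print(o['joint_positions'].round(3),o['position'],o['tcp_rot'])"
```

```text
time: 0.65
position: [0.3018, 0.4711, 0.2782]
tcp_rot: [-3.141, -0.0, 2.883]
contact_force: [0.2, -0.0, -0.4]
gripper_width: 0.0854
gripper_force: 0.0
time: 1.15
position: [0.4402, 0.3103, 0.2783]
tcp_rot: [-3.142, -0.0, 2.883]
contact_force: [0.4, 0.9, -0.6]
gripper_width: 0.0853
gripper_force: 0.0
time: 1.65
position: [0.4949, 0.247, 0.2779]
tcp_rot: [-3.141, -0.001, -3.036]
contact_force: [-0.3, -0.3, 0.7]
gripper_width: 0.0857
gripper_force: 0.0
[-0.264  0.287 -0.298  1.773  0.093  1.096  1.082] [0.4948506  0.24704634 0.27792145] [-3.14144468e+00 -7.69205367e-04 -3.03646336e+00]
```

```bash
python3 - <<'E'
from plant import ctrl
import cv2,pickle
d={n:ctrl.grab_frame(n) for n in("wrist","top")}
pickle.dump(d,open("f1.pkl","wb"))
cv2.imwrite("pics/w1.png",cv2.resize(d["wrist"]["image"],(800,600),interpolation=cv2.INTER_CUBIC)[:,:,::-1]);print(d["wrist"]["T"])
E
```

```text
[[-1.05472882e-01  9.46571953e-01  3.04757294e-01  4.17062986e-01]
 [ 9.94422124e-01  1.00500552e-01  3.20043642e-02  2.39615042e-01]
 [-3.33842598e-04  3.06432988e-01 -9.51892175e-01  3.99123386e-01]
 [ 0.00000000e+00  0.00000000e+00  0.00000000e+00  1.00000000e+00]]
```

View pics/w1.png

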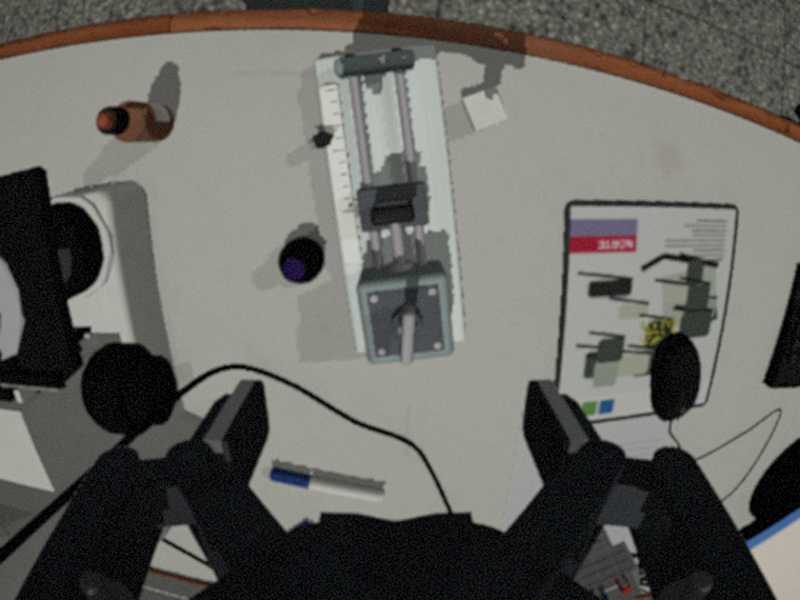

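The wrist view (800x600) shows plate corners (317,58), (437,47), (465,342) and (358,353). The wing top runs (409,307)–(406,362), the clip is at (322,138) with its nose at (333,137), the pointer at about (350,205), and the grip top at (392,210).

```bash
python3 - <<'E'
import pickle,numpy as np
from h import *
t=pickle.load(open("f1.pkl","rb"))["wrist"]
P=lambda u,v,z:onz(t,(u+.5)*.7-.5,(v+.5)*.7-.5,z,True)[:2]
c=np.array([P(*q,.016) for q in[(465,342),(358,353),(317,58),(437,47)]])
# order RL?(+y rear),(-y rear),(-y front),(+y front)
print(c);o=c.mean(0);x=(c[0]+c[1]-c[2]-c[3])/2;y=(c[0]-c[1]+c[3]-c[2])/2
print("o",o,np.linalg.norm(x),np.linalg.norm(y),np.arctan2(x[1],x[0]),np.arctan2(-y[0],y[1]))
a=np.arctan2(x[1],x[0]);R=np.array([[np.cos(a),-np.sin(a)],[np.sin(a),np.cos(a)]])
L=lambda p:R.T@(p-o)
for n,q in dict(w1=(406,362,.103),w2=(409,307,.103),grip=(392,210,.088),nose=(333,137,.03),ptr=(350,205,.03),eye=(295,270,.041)).items(): print(n,P(*q),L(P(*q)))
print("key",o+R@[.085,0])
im=t["image"];a=im[60:260,215:335];cv2.imwrite("pics/c2.png",cv2.resize(a,None,fx=3,fy=3,interpolation=cv2.INTER_CUBIC)[:,:,::-1])
E
```

```text
[[0.57521621 0.31951269]
 [0.5960529  0.22432402]
 [0.34317867 0.16755672]
 [0.32478031 0.26350037]]
o [0.45980702 0.24372345] 0.25789549131380884 0.09755889776548642 0.22043458278192957 0.20246430607278523
w1 [0.55873742 0.26206052] [ 0.100546   -0.00373814]
w2 [0.51768141 0.25940497] [0.0599028  0.00264761]
grip [0.45567408 0.24130581] [-0.00456156 -0.00145546]
nose [0.40908001 0.18945151] [-0.06136631 -0.04186705]
ptr [0.46216398 0.20788858] [-0.0055355  -0.03548312]
eye [0.51717328 0.16851292] [ 0.03953307 -0.08593397]
key [0.54275024 0.26230901]
```

View pics/c2.png

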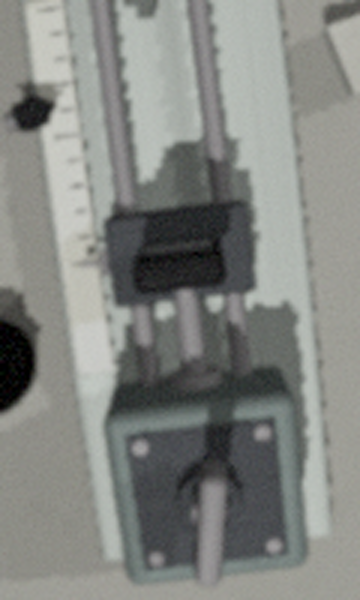

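Housing screws at crop (140,448), (262,432), (155,558), (275,545) give the key axis. The grip top is at (180,269), the pointer at about (97,248), the nose at about (52,108).

```bash
python3 - <<'E'
import pickle,numpy as np
from h import *
t=pickle.load(open("f1.pkl","rb"))["wrist"]
P=lambda u,v,z:onz(t,215+(u-1)/3,60+(v-1)/3,z,True)[:2]
s=[P(*q,.066) for q in[(140,448),(262,432),(155,558),(275,545)]]
print(np.array(s),np.mean(s,0)); v=s[2]+s[3]-s[0]-s[1];w=s[1]+s[3]-s[0]-s[2];print(np.arctan2(v[1],v[0]),np.arctan2(-w[0],w[1]))
a=.22;R=np.array([[np.cos(a),-np.sin(a)],[np.sin(a),np.cos(a)]])
o=np.array([.4598,.2427])
for n,q in dict(grip=(180,269,.088),nose=(52,108,.03),ptr=(97,248,.03),w1=(207,580,.103),w2=(212,482,.103)).items(): print(n,P(*q),R.T@(P(*q)-o))
E
```

```text
[[0.52656738 0.23452795]
 [0.51596329 0.27737991]
 [0.5691281  0.24399192]
 [0.55919208 0.28802846]] [0.54271271 0.26098206]
0.2302814213795122 0.23213480566940076
grip [0.45803388 0.24195494] [-0.00188614 -0.00034168]
nose [0.40906545 0.18836851] [-0.06136846 -0.04195018]
ptr [0.4607682  0.21023424] [-0.00614013 -0.03189454]
w1 [0.55849834 0.26164389] [ 0.10045357 -0.00305161]
w2 [0.52345199 0.25927543] [0.06573506 0.00228517]
```

```bash

python3 -m crank '{"dp":[[-0.02,0.004,0.0],[-0.028,0.005,0.02],[0,0,0.03],[0,0,0.03],[0,0,0.03]],"rot":[[0,0,0],[0,0,0],[0,0,0],[0,0,0],[0,0,0]]}' 1
python3 -m crank '{"dp":[[0,0,0.03],[0,0,0.02],[0,0,0.015],[0,0,0.005],[0,0,0]],"rot":[[0,0,0],[0,0,0],[0,0,0],[0,0,0],[0,0,0]]}'
python3 -m crank '{"dp":[[0,0,0],[0,0,0],[0,0,0],[0,0,0],[0,0,0]],"rot":[[0,0,0],[0,0,0],[0,0,0],[0,0,0],[0,0,0]]}' 0 40
python3 -c "
from plant import ctrl;o=ctrl.get_obs();print(o['joint_positions'].round(3),o['ft_torque'])"
```

```text
time: 2.25
position: [0.5416, 0.2615, 0.167]
tcp_rot: [-3.142, -0.0, -3.044]
contact_force: [0.3, -0.2, 0.1]
gripper_width: 0.0852
gripper_force: 0.0
time: 2.75
position: [0.5415, 0.2614, 0.0979]
tcp_rot: [-3.141, -0.001, -3.041]
contact_force: [0.1, -0.9, -0.7]
gripper_width: 0.0852
gripper_force: 0.0
time: 3.25
position: [0.5419, 0.2615, 0.0987]
tcp_rot: [3.141, 0.001, -3.041]
contact_force: [0.0, -0.5, 0.2]
gripper_width: 0.0123
gripper_force: 0.4
[-0.306  0.582 -0.248  1.793  0.191  0.789  1.022] [-0.0982889  -0.02360901 -0.03398429]
```

```bash

python3 -m crank '{"dp":[[0,0,0],[0,0,0],[0,0,0]],"rot":[[0,0,0],[0,0,0],[0,0,0]]}' 0 60
python3 -m crank '{"dp":[[0,0,0],[0,0,0],[0,0,0],[0,0,0],[0,0,0]],"rot":[[0,0,0.05],[0,0,0.1],[0,0,0.1],[0,0,0.1],[0,0,0.1]]}'
python3 -c "
from plant import ctrl;o=ctrl.get_obs();print(o['joint_positions'].round(3),o['ft_torque'])"
```

```text
time: 3.55
position: [0.5421, 0.2603, 0.0989]
tcp_rot: [-3.14, 0.0, -3.041]
contact_force: [-1.2, -3.7, 5.4]
gripper_width: 0.0077
gripper_force: 59.0
time: 4.05
position: [0.542, 0.2601, 0.0988]
tcp_rot: [-3.14, 0.001, 2.788]
contact_force: [-1.4, -3.7, 6.0]
gripper_width: 0.0079
gripper_force: 59.0
[-0.389  0.572 -0.137  1.797  0.107  0.78   0.637] [-0.81818572  0.20046043  0.19444747]
```

```bash

python3 -m crank '{"dp":[[0,0,0],[0,0,0],[0,0,0],[0,0,0],[0,0,0]],"rot":[[0,0,0.12],[0,0,0.12],[0,0,0.12],[0,0,0.12],[0,0,0.12]]}'
python3 -m crank '{"dp":[[0,0,0],[0,0,0],[0,0,0],[0,0,0]],"rot":[[0,0,0.12],[0,0,0.1],[0,0,0],[0,0,0]]}'
python3 -c "
from plant import ctrl;o=ctrl.get_obs();print(o['joint_positions'].round(3),o['ft_torque'])
import cv2;f=ctrl.grab_frame('top')['image'][182:294,145:220];cv2.imwrite('pics/t2.png',cv2.resize(f,None,fx=5,fy=5)[:,:,::-1])"
```

```text
time: 4.55
position: [0.542, 0.26, 0.0988]
tcp_rot: [-3.141, 0.001, 2.188]
contact_force: [-2.4, -4.1, 6.3]
gripper_width: 0.0081
gripper_force: 59.1
time: 4.95
position: [0.5419, 0.2599, 0.0988]
tcp_rot: [-3.141, 0.002, 1.972]
contact_force: [-1.5, -4.5, 6.2]
gripper_width: 0.0082
gripper_force: 59.3
[-0.541  0.568  0.064  1.803 -0.047  0.773 -0.053] [-0.91855933  0.30835309 -0.10036153]
```

```bash

python3 -m crank '{"dp":[[0,0,0],[0,0,0],[0,0,0],[0,0,0]],"rot":[[0,0,0],[0,0,0],[0,0,0],[0,0,0]]}' 0.4
python3 -m crank '{"dp":[[0,0,0],[0,0,0],[0,0,0],[0,0,0],[0,0,0]],"rot":[[0,0,0],[0,0,0],[0,0,0],[0,0,0],[0,0,0]]}' 0 60
python3 -m crank '{"dp":[[0,0,0],[0,0,0],[0,0,0],[0,0,0],[0,0,0]],"rot":[[0,0,0.1],[0,0,0.12],[0,0,0.12],[0,0,0.12],[0,0,0.12]]}'
python3 -m crank '{"dp":[[0,0,0],[0,0,0],[0,0,0],[0,0,0]],"rot":[[0,0,0.12],[0,0,0.12],[0,0,0.12],[0,0,0]]}'
python3 -c "
from plant import ctrl;o=ctrl.get_obs();print(o['joint_positions'].round(3),o['ft_torque'])"
```

```text
time: 5.4
position: [0.5415, 0.2619, 0.0982]
tcp_rot: [-3.142, -0.0, 1.973]
contact_force: [-0.1, 0.0, -0.6]
gripper_width: 0.034
gripper_force: 0.0
time: 5.9
position: [0.5413, 0.2614, 0.0984]
tcp_rot: [-3.141, -0.0, 1.973]
contact_force: [-3.1, -0.2, 4.1]
gripper_width: 0.0079
gripper_force: 59.4
time: 6.4
position: [0.5419, 0.2614, 0.0984]
tcp_rot: [3.141, -0.0, 1.389]
contact_force: [-1.0, -0.3, 1.5]
gripper_width: 0.0077
gripper_force: 59.0
time: 6.8
position: [0.5424, 0.2613, 0.0984]
tcp_rot: [3.14, -0.0, 1.032]
contact_force: [0.3, -1.2, 1.8]
gripper_width: 0.008
gripper_force: 59.0
[-0.718  0.586  0.295  1.808 -0.229  0.78  -0.844] [-0.24854127 -0.10378569 -0.12611119]
```

```bash
for i in 1; do
python3 -m crank '{"dp":[[0,0,0],[0,0,0],[0,0,0]],"rot":[[0,0,0.05],[0,0,0.05],[0,0,0.05]]}' ; done | grep -E 'rot|time'
q='from plant import ctrl;o=ctrl.get_obs();print(o["tcp_rot"][2],o["ft_torque"],o["tau"][6],o["gripper_width"])'
python3 -c "$q"
python3 -m crank '{"dp":[[0,0,0],[0,0,0]],"rot":[[0,0,0.04],[0,0,0]]}' >/dev/null; python3 -c "$q"
python3 -m crank '{"dp":[[0,0,0],[0,0,0]],"rot":[[0,0,0.04],[0,0,0]]}' >/dev/null; python3 -c "$q"
python3 -m crank '{"dp":[[0,0,0],[0,0,0]],"rot":[[0,0,0.04],[0,0,0]]}' >/dev/null; python3 -c "$q"
```

```text
time: 7.1
tcp_rot: [3.14, -0.001, 0.885]
0.8848297749513065 [-0.25992641 -0.17788521  0.25979202] 0.3219940513372421 0.008017909921851907
0.8453239178686991 [-0.26943042 -0.32666529  0.04941277] -0.35716443322598934 0.007913750281860912
0.8048807020009727 [-0.35412292 -0.50784268  0.03205735] -0.360347181558609 0.008038587089952991
0.764638943472022 [-0.39677355 -0.76146692  0.06336572] -0.3962472081184387 0.008113723897701491
```

```bash

q='from plant import ctrl;o=ctrl.get_obs();print(o["position"].round(4),o["contact_force"].round(1),o["tcp_rot"][2],o["ft_torque"],o["tau"][6],o["gripper_width"])'
python3 -m crank '{"dp":[[0,0,0],[0,0,0]],"rot":[[0,0,0.04],[0,0,0]]}' >/dev/null; python3 -c "$q"
python3 -m crank '{"dp":[[0,0,0],[0,0,0]],"rot":[[0,0,0.04],[0,0,0]]}' >/dev/null; python3 -c "$q"
python3 -m crank '{"dp":[[0,0,0],[0,0,0]],"rot":[[0,0,0.04],[0,0,0]]}' >/dev/null; python3 -c "$q"
```

```text
[0.5425 0.2611 0.0984] [ 4.4 -2.2 -1.7] 0.7252670317335714 [-0.48837359 -0.9213634   0.4219037 ] -0.7415341213345528 0.007647362211559112
[0.5426 0.261  0.0984] [ 4.7 -2.6 -1.3] 0.6857840459735023 [-0.53980604 -0.9982221   0.7732017 ] -1.04429192841053 0.007845309111107404
[0.5426 0.261  0.0984] [ 4.2 -2.4 -0.8] 0.6465249077621007 [-0.59256399 -0.95744632  1.04129692] -1.3340114057064056 0.007902130989862968
```

```bash

python3 -m crank '{"dp":[[0,0,0],[0,0,0],[0,0,0],[0,0,0],[0,0,0]],"rot":[[0,0,0],[0,0,0],[0,0,0],[0,0,0],[0,0,0]]}' 0.6
python3 -m crank '{"dp":[[0,0,-0.02],[0,0,-0.03],[0,0,-0.03],[0,0,0],[0,0,0]],"rot":[[0,0,0],[0,0,0],[0,0,0],[0,0,-0.14],[0,0,-0.14]]}' |grep pos
python3 -m crank '{"dp":[[0,0,0],[0,0,0],[0,0,0],[0,0,0],[0,0,0]],"rot":[[0,0,-0.14],[0,0,-0.14],[0,0,-0.14],[0,0,-0.14],[0,0,-0.14]]}'|grep pos
python3 -m crank '{"dp":[[0,0,0],[-0.007,-0.028,0],[-0.007,-0.028,0],[-0.007,-0.028,0],[-0.006,-0.027,0]],"rot":[[0,0,-0.14],[0,0,-0.03],[0,0,0],[0,0,0],[0,0,0]]}'
python3 -m crank '{"dp":[[0,0,0],[0,0,0]],"rot":[[0,0,0],[0,0,0]]}'
python3 - <<'E'
from plant import ctrl
import cv2,pickle
o=ctrl.get_obs();print(o['joint_positions'].round(3),o['position'],o['tcp_rot'])
d={n:ctrl.grab_frame(n) for n in("wrist","top")}
pickle.dump(d,open("f2.pkl","wb"))
cv2.imwrite("pics/w2.png",cv2.resize(d["wrist"]["image"],(800,600),interpolation=cv2.INTER_CUBIC)[:,:,::-1])
E
```

```text
time: 8.8
position: [0.5413, 0.2616, 0.0982]
tcp_rot: [-3.141, 0.0, 0.643]
contact_force: [-0.1, -0.2, 0.5]
gripper_width: 0.051
gripper_force: 0.0
position: [0.5423, 0.262, 0.1798]
position: [0.5415, 0.2614, 0.1783]
time: 10.3
position: [0.4378, 0.2107, 0.1782]
tcp_rot: [-3.141, -0.0, 1.793]
contact_force: [-0.5, 0.5, 0.7]
gripper_width: 0.0513
gripper_force: 0.0
time: 10.5
position: [0.439, 0.2116, 0.1787]
tcp_rot: [3.141, -0.001, 1.793]
contact_force: [0.3, 0.3, -0.1]
gripper_width: 0.0517
gripper_force: 0.0
[-0.659  0.278  0.18   2.038 -0.067  0.83  -0.219] [0.43901601 0.21156053 0.17872937] [ 3.14069082e+00 -5.62653287e-04  1.79293442e+00]
```

View pics/w2.png

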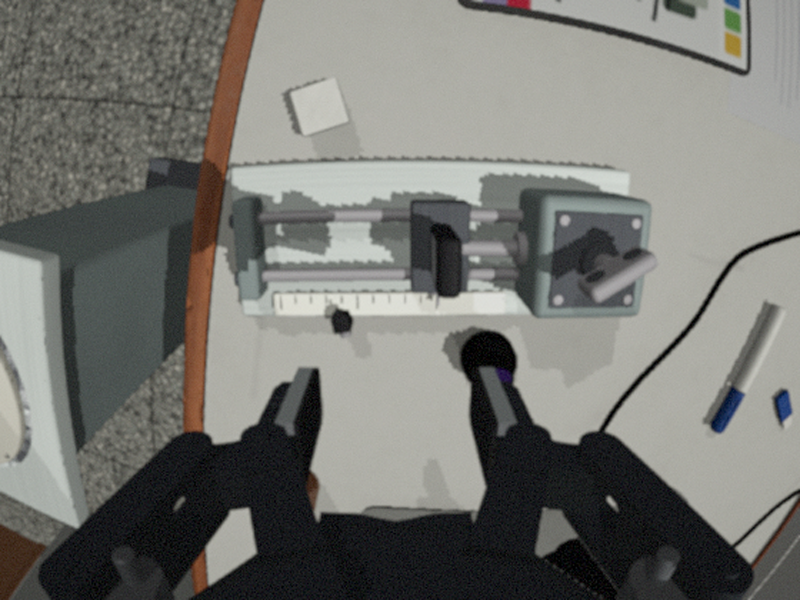

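The wrist view shows the wing now at (597,295)–(652,258), about 0.55 rad off the tester axis, which matches the key at its stop. The nose is near (341,309) and the pointer near (437,300). I'll zoom in.

```bash
python3 - <<'E'
import pickle,cv2
im=pickle.load(open("f2.pkl","rb"))["wrist"]["image"]
cv2.imwrite("pics/c3.png",cv2.resize(im[130:240,210:370],None,fx=5,fy=5,interpolation=cv2.INTER_CUBIC)[:,:,::-1])
E
```

```text
(no output)
```

View pics/c3.png

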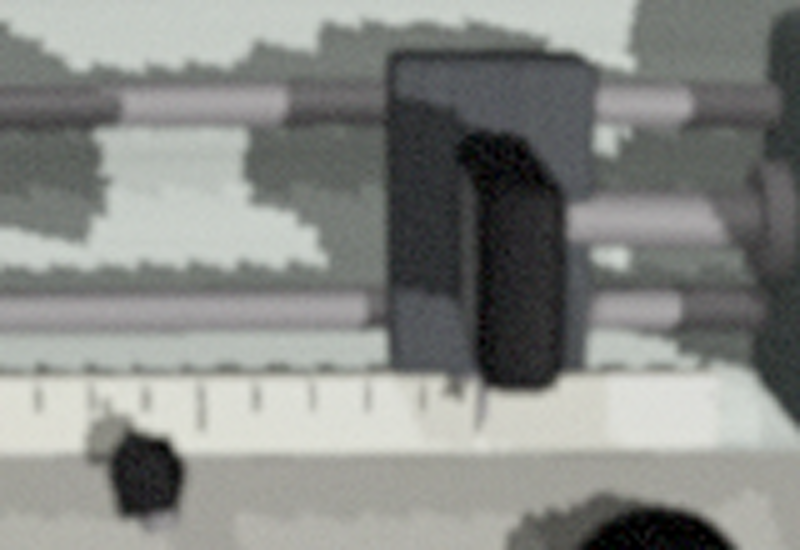

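The pointer's dark speck at crop (455,387) may be its shadow, since shadows fall up-left here. I'll take a closer, averaged look.

```bash

python3 -m crank '{"dp":[[-0.012,0,0.02],[-0.012,0,0.02],[0,0,0.015],[0,0,0],[0,0,0]],"rot":[[0,0,0],[0,0,0],[0,0,0],[0,0,0],[0,0,0]]}'
python3 - <<'E'
from plant import ctrl
import cv2,pickle,numpy as np
fs=[ctrl.grab_frame("wrist") for _ in range(6)]
f=fs[-1];f["image"]=np.mean([g["image"] for g in fs],0)
pickle.dump(f,open("f3.pkl","wb"))
from h import proj
o=np.array([.4598,.2422]);a=.226;R=np.array([[np.cos(a),-np.sin(a)],[np.sin(a),np.cos(a)]])
pr=lambda x,y,z:proj(f,np.r_[o+R@[x,y],z],True)
p=pr(0,-.037,.03);n=pr(-.06,-.042,.03);print(p,n)
c0=int(n[0]-25);r0=int(p[1]-30);print(c0,r0)
im=f["image"][r0:r0+60,c0:c0+115];im=np.clip(im*1.2,0,255).astype(np.uint8)
cv2.imwrite("pics/c4.png",cv2.resize(im,None,fx=6.9,fy=6.9,interpolation=cv2.INTER_CUBIC)[:,:,::-1])
E
```

```text
time: 11.1
position: [0.4449, 0.1884, 0.1233]
tcp_rot: [-3.141, 0.0, 1.793]
contact_force: [0.3, -0.6, 0.1]
gripper_width: 0.0511
gripper_force: 0.0
[313.66670735 205.26004861] [228.05251788 212.32576575]
203 175
```

View pics/c4.png

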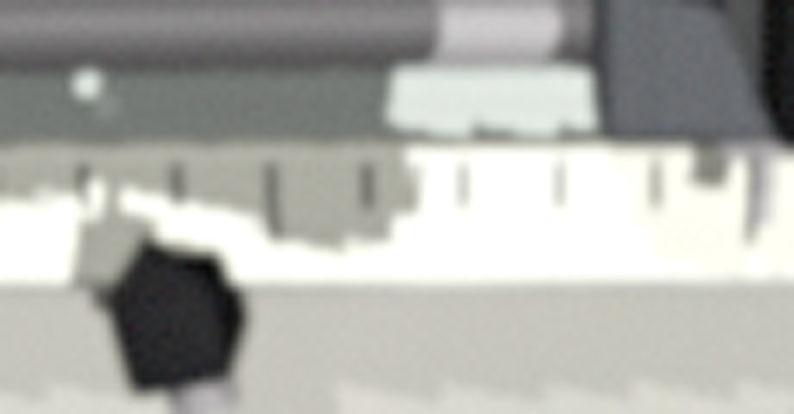

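The pointer steel strip is at (762,170–225), which matches my prediction for tester x = 0 (crop 763,209). The black clip at (180,315) needs its dark tones stretched to find the nose.

```bash
python3 - <<'E'
import pickle,cv2,numpy as np
f=pickle.load(open("f3.pkl","rb"));g=f["image"]
a=g[203:237,213:247];b=pickle.load(open("f2.pkl","rb"))["wrist"]["image"][204:238,222:256].astype(float)
up=lambda i,k:cv2.resize(i,None,fx=k,fy=k,interpolation=cv2.INTER_LINEAR)
s=lambda i,m:(np.clip(i/m,0,1)**.6*255).astype(np.uint8)
p=g[190:216,296:330]
c=np.zeros((600,800,3),np.uint8);A=up(s(a,90),11);c[:374,:374]=A;c[:374,400:774]=up(s(b,90),11)
q=up(s(p,255),8);c[380:380+q.shape[0],:q.shape[1]]=q
cv2.imwrite("pics/c5.png",c[:,:,::-1])
E
```

```text
(no output)
```

View pics/c5.png

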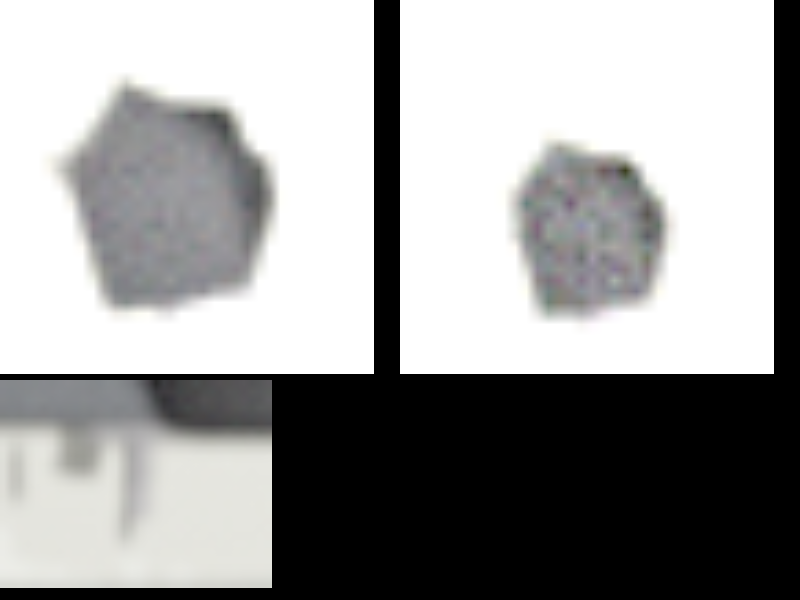

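The stretched view puts the nose tip at panel px (125,88) and, in the other view, (553,145). The pointer strip is at panel (138,~505). Now I'll compute the pull.

```bash
python3 - <<'E'
import pickle,numpy as np
from h import *
f3=pickle.load(open("f3.pkl","rb"));f2=pickle.load(open("f2.pkl","rb"))["wrist"]
a=.226;R=np.array([[np.cos(a),-np.sin(a)],[np.sin(a),np.cos(a)]]);o=np.array([.4598,.2422])
L=lambda p:(R.T@(p[:2]-o)*1e3).round(1)
for z in(.03,.033):
    print(z,"nose",L(onz(f3,213+125/11-.5,203+90/11-.5,z,True)),L(onz(f2,222+153/11-.5,204+147/11-.5,z,True)))
print("ptr",L(onz(f3,296+138/8-.5,190+125/8-.5,.03,True)))
# clip top mid of box corners for a check
print([L(onz(f3,213+u/11-.5,203+v/11-.5,.033,True)) for u,v in[(70,165),(235,150),(110,300),(245,285)]])
# tester yaw/origin check: screws in f2 (800x600 view)
s=[onz(f2,(u+.5)*.7-.5,(v+.5)*.7-.5,.066,True)[:2] for u,v in[(565,220),(637,224),(560,300),(628,299)]]
print("key",np.mean(s,0),L(np.mean(s,0)))
b=[onz(f2,210+(u+.5)/5-.5,130+(v+.5)/5-.5,.088,True) for u,v in[(520,285)]];print("grip",b[0],L(b[0]))
print("tick",[L(onz(f2,210+(u+.5)/5-.5,130+398/5,.018,True)) for u in(40,202,480)])
E
```

```text
0.03 nose [-62.9 -40.8] [-62.9 -41. ]
0.033 nose [-62.4 -39.8] [-62.5 -39.9]
ptr [ -0.6 -36.9]
[array([-66.3, -44.8]), array([-55.6, -43.8]), array([-64.2, -54. ]), array([-55.4, -53. ])]
key [0.54399197 0.26074576] [86.2 -0.8]
grip [0.4582082  0.24277507 0.088     ] [-1.4  0.9]
tick [array([-80.9, -38.1]), array([-50.8, -38.2]), array([  0.1, -38.4])]
```

```bash

python3 -m crank '{"dp":[[0.018,0.009,-0.01],[0.018,0.009,0],[0.013,0.0075,0],[0,0,0],[0,0,0]],"rot":[[0,0,0],[0,0,0],[0,0,0],[0,0,0],[0,0,0]]}' 0.45
python3 -m crank '{"dp":[[0,0,0.02],[0,0,0.02],[0,0,0.015],[0,0,0.009],[0,0,0]],"rot":[[0,0,0],[0,0,0],[0,0,0],[0,0,0],[0,0,0]]}'
python3 -m crank '{"dp":[[0,0,0],[0,0,0],[0,0,0],[0,0,0],[0,0,0]],"rot":[[0,0,0],[0,0,0],[0,0,0],[0,0,0],[0,0,0]]}' 0 60
python3 -m crank '{"dp":[[0,0,0],[0,0,0]],"rot":[[0,0,0],[0,0,0]]}'
```

```text
time: 11.9
position: [0.4579, 0.2409, 0.133]
tcp_rot: [-3.141, 0.001, 1.793]
contact_force: [0.1, -0.1, 0.1]
gripper_width: 0.0384
gripper_force: 0.0
time: 12.4
position: [0.4573, 0.2399, 0.0681]
tcp_rot: [-3.139, 0.001, 1.792]
contact_force: [0.0, 0.1, -0.3]
gripper_width: 0.0386
gripper_force: 0.0
time: 12.9
position: [0.4588, 0.2415, 0.0701]
tcp_rot: [3.141, -0.0, 1.793]
contact_force: [-1.6, -1.5, 5.7]
gripper_width: 0.0113
gripper_force: 59.0
time: 13.1
position: [0.4588, 0.2414, 0.0701]
tcp_rot: [3.141, -0.0, 1.793]
contact_force: [-1.3, -2.2, 6.9]
gripper_width: 0.0111
gripper_force: 59.0
```

```bash

python3 -m crank '{"dp":[[0,-0.005,0],[0,-0.01,0],[0,-0.01,0],[0,-0.01,0],[0,-0.01,0]],"rot":[[0,0,0],[0,0,0],[0,0,0],[0,0,0],[0,0,0]]}'
python3 -m crank '{"dp":[[0,-0.008,0],[0,-0.004,0],[0,-0.003,0],[0,0,0],[0,0,0]],"rot":[[0,0,0],[0,0,0],[0,0,0],[0,0,0],[0,0,0]]}'
python3 - <<'E'
from plant import ctrl
import cv2,pickle,numpy as np
P=[]
fs={}
for n in("top","side","wrist"):
    g=[]
    for _ in range(5): g.append(ctrl.grab_frame(n));P.append(ctrl.get_obs()["position"])
    f=g[-1];f["image"]=np.mean([x["image"] for x in g],0);fs[n]=f
pickle.dump(fs,open("f4.pkl","wb"))
P=np.array(P);m=P.mean(0);d=m-[.4588,.2415,.0701];print(m,P.std(0),"pulled",-(d[0]*np.cos(.224)+d[1]*np.sin(.224)), "lat",-d[0]*np.sin(.224)+d[1]*np.cos(.224))
from h import proj
o=np.array([.4598,.2422]);a=.226;R=np.array([[np.cos(a),-np.sin(a)],[np.sin(a),np.cos(a)]])
c=np.zeros((600,800,3),np.uint8)
for i,(n,w,k,x0,y0) in enumerate([("top",40,9,0,0),("side",44,9,400,0),("wrist",70,5.5,0,300)]):
    f=fs[n];p=proj(f,np.r_[o+R@[-.05,-.04],.03],n=="wrist");u,v=(p-[w/2,15]).astype(int)
    print(n,p,u,v);h=32 if n!="wrist" else 50
    q=f["image"][max(v,0):v+h,max(u,0):u+w];q=cv2.resize(np.clip(q*1.2,0,255).astype(np.uint8),None,fx=k,fy=k,interpolation=cv2.INTER_CUBIC)[:600-y0,:800-x0]
    c[y0:y0+q.shape[0],x0:x0+q.shape[1]]=q
cv2.imwrite("pics/c6.png",c[:,:,::-1])
E
```

```text
time: 13.6
position: [0.4171, 0.2318, 0.0702]
tcp_rot: [3.136, -0.0, 1.792]
contact_force: [8.4, -1.1, -1.4]
gripper_width: 0.0114
gripper_force: 59.3
time: 14.1
position: [0.4029, 0.2285, 0.0702]
tcp_rot: [3.135, -0.0, 1.792]
contact_force: [7.3, -1.7, -1.9]
gripper_width: 0.0114
gripper_force: 59.3
[0.40299176 0.22850707 0.07014321] [2.31180521e-05 1.88333660e-05 1.13553341e-05] pulled 0.057300100150542606 lat -0.0002715546170629513
top [194.76458065 252.78199852] 174 237
side [308.19532126 293.25410106] 286 278
wrist [289.37114691 312.77747877] 254 297
```

View pics/c6.png

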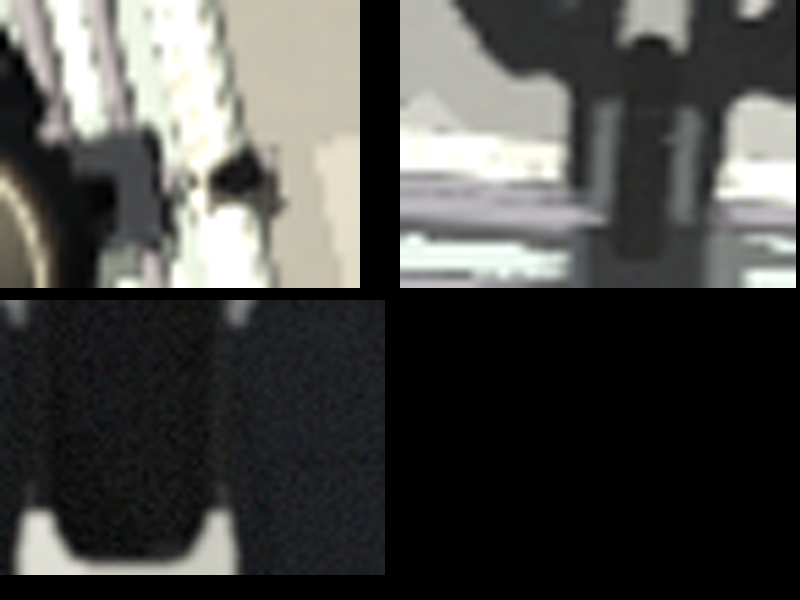

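The top view shows the block's -y edge from (153,128) to (170,242) and the clip at (238,177), so the slide is near the mark but a few mm short. I'll get numbers.

```bash
python3 - <<'E'
import pickle,numpy as np
from h import *
f=pickle.load(open("f4.pkl","rb"))["top"];f0=pickle.load(open("f0.pkl","rb"))["top"];f2=pickle.load(open("f2.pkl","rb"))["top"]
a=.226;R=np.array([[np.cos(a),-np.sin(a)],[np.sin(a),np.cos(a)]]);o=np.array([.4598,.2422])
L=lambda p:(R.T@(p[:2]-o)*1e3).round(1)
Q=lambda u,v,z:L(onz(f,174+u/9-.5,237+v/9-.5,z))
print("block",Q(153,128,.04),Q(170,242,.04),"speck",Q(193,182,.03),"nose",Q(212,190,.031))
def rect(f,x0,x1,y0,y1,z,n=6):  # rectify onto local plane, px=0.5mm
    xs=np.arange(x0,x1,.5);ys=np.arange(y0,y1,.5)
    from h import proj
    m=np.array([[proj(f,np.r_[o+R@[x/1e3,y/1e3],z]) for x in xs] for y in ys]).astype(np.float32)
    return xs,ys,cv2.remap(np.float32(f["image"]).mean(2),m[...,0],m[...,1],cv2.INTER_CUBIC)
for nm,g in(("f0",f0),("f2",f2),("f4",f)):
    xs,ys,im=rect(g,-75,-45,-56,-46,.033);p=im.mean(0);w=np.clip(150-p,0,None);print(nm,"clip c",(xs*w).sum()/w.sum())
    xs,ys,im=rect(g,-95 if nm=="f4" else -35,-25 if nm=="f4" else 35,-26,-20,.04);p=im.mean(0);k=p<115
    print("block dark",xs[k].min() if k.any() else None,xs[k].max() if k.any() else None)
    xs,ys,im=rect(g,-85 if nm=="f4" else -25,-40 if nm=="f4" else 20,-38,-29,.03)
    print("ptr",list(zip(xs[::4],im.mean(0)[::4].round())))
E
```

```text
block [-41.8 -31.8] [-76.  -29.9] speck [-60.5 -38.3] nose [-64.  -43.6]
f0 clip c -62.34771434446732
block dark -21.5 34.5
ptr [(np.float64(-25.0), np.float32(207.0)), (np.float64(-23.0), np.float32(200.0)), (np.float64(-21.0), np.float32(187.0)), (np.float64(-19.0), np.float32(178.0)), (np.float64(-17.0), np.float32(185.0)), (np.float64(-15.0), np.float32(183.0)), (np.float64(-13.0), np.float32(174.0)), (np.float64(-11.0), np.float32(132.0)), (np.float64(-9.0), np.float32(93.0)), (np.float64(-7.0), np.float32(105.0)), (np.float64(-5.0), np.float32(140.0)), (np.float64(-3.0), np.float32(158.0)), (np.float64(-1.0), np.float32(166.0)), (np.float64(1.0), np.float32(169.0)), (np.float64(3.0), np.float32(171.0)), (np.float64(5.0), np.float32(165.0)), (np.float64(7.0), np.float32(164.0)), (np.float64(9.0), np.float32(166.0)), (np.float64(11.0), np.float32(176.0)), (np.float64(13.0), np.float32(184.0)), (np.float64(15.0), np.float32(191.0)), (np.float64(17.0), np.float32(198.0)), (np.float64(19.0), np.float32(200.0))]
f2 clip c -62.442411236308594
block dark -20.5 34.5
ptr [(np.float64(-25
[... 1160 characters left out ...]
 np.float32(173.0)), (np.float64(-73.0), np.float32(157.0)), (np.float64(-71.0), np.float32(152.0)), (np.float64(-69.0), np.float32(153.0)), (np.float64(-67.0), np.float32(135.0)), (np.float64(-65.0), np.float32(112.0)), (np.float64(-63.0), np.float32(103.0)), (np.float64(-61.0), np.float32(111.0)), (np.float64(-59.0), np.float32(129.0)), (np.float64(-57.0), np.float32(143.0)), (np.float64(-55.0), np.float32(157.0)), (np.float64(-53.0), np.float32(168.0)), (np.float64(-51.0), np.float32(167.0)), (np.float64(-49.0), np.float32(159.0)), (np.float64(-47.0), np.float32(148.0)), (np.float64(-45.0), np.float32(144.0)), (np.float64(-43.0), np.float32(161.0)), (np.float64(-41.0), np.float32(184.0))]
```

```bash
python3 - <<'E'
import pickle,numpy as np
from h import *
from scipy.signal import find_peaks
f=pickle.load(open("f3.pkl","rb"));f1=pickle.load(open("f1.pkl","rb"))["wrist"];f2=pickle.load(open("f2.pkl","rb"))["wrist"]
a=.226;R=np.array([[np.cos(a),-np.sin(a)],[np.sin(a),np.cos(a)]]);o=np.array([.4598,.2422])
def prof(f,x0,x1,y0,y1,z):
    xs=np.arange(x0,x1,.25);ys=np.arange(y0,y1,.5)
    m=np.array([[proj(f,np.r_[o+R@[x/1e3,y/1e3],z],True) for x in xs] for y in ys]).astype(np.float32)
    return xs,ys,cv2.remap(np.float32(f["image"]),m[...,0],m[...,1],cv2.INTER_CUBIC)
for n,g in(("f1",f1),("f2",f2),("f3",f)):
  for z in(.017,):
    xs,ys,im=prof(g,-85,15,-39,-36,z);p=im.mean((0,2));p=p-cv2.GaussianBlur(p[None],(0,0),12)[0]
    k,_=find_peaks(-p,prominence=12,distance=16);print(n,z,xs[k])
xs,ys,im=prof(f,-10,10,-44,-28,.03)
for i in range(0,len(ys),2): print(ys[i],im[i,::4].mean(1).astype(int),)
xs,ys,im=prof(f,-70,-53,-44,-35,.033)
print(xs[::2])
for i in range(0,len(ys),1): print(ys[i],im[i,::2].mean(1).astype(int))
E
```

```text
f1 0.017 [-81.25 -70.75 -60.75 -50.5  -40.75 -30.5  -20.5  -10.25   0.25]
f2 0.017 [-81.5  -71.25 -61.25 -51.   -40.75 -30.5  -20.5  -10.5   -4.25   0.5
  10.5 ]
f3 0.017 [-82.   -72.   -61.5  -51.25 -41.   -36.75 -30.75 -20.75 -10.5   -4.5
   0.25]
-44.0 [200 200 201 201 199 198 195 191 195 201 198 192 194 198 198 192 191 192
 191 191]
-43.0 [218 216 216 215 211 210 209 208 212 219 215 209 210 215 213 209 207 208
 208 208]
-42.0 [214 212 211 211 209 210 209 210 213 217 214 210 210 212 210 209 210 210
 210 210]
-41.0 [208 208 208 208 209 209 209 208 203 206 210 209 210 209 209 210 210 209
 210 209]
-40.0 [208 208 209 209 209 209 209 206 181 191 209 210 209 210 209 210 209 210
 210 209]
-39.0 [209 209 208 209 209 208 210 204 164 172 204 209 210 210 210 209 210 210
 210 210]
-38.0 [209 209 209 209 209 210 211 206 161 155 187 204 210 210 210 210 210 210
 210 210]
-37.0 [208 209 210 210 210 209 211 208 165 148 177 202 210 210 210 210 211 210
 210 211]
-36.0 [205 211 210 210 210 211 210 210 167 146 176 202 211 210 210 211 210 211
 210 210]
-35.0 [205 210 208 201 197 197 205 210 164 138 17
[... 2670 characters left out ...]
44 143 142 139 139 139 139 138 137 136 135 137 151 174
 196 214 222 224 223 223 224 223 224 225 224 224 224 223 223 223]
-37.0 [215 198 177 164 161 156 149 142 139 140 140 143 143 144 147 153 167 183
 199 214 221 224 224 223 224 223 223 223 223 223 222 221 220 218]
-36.5 [218 206 192 184 181 174 162 149 140 140 145 150 155 158 164 174 185 194
 206 215 220 221 222 222 223 223 222 221 220 220 219 218 213 208]
-36.0 [221 213 202 195 195 191 177 158 143 145 156 169 179 183 189 197 205 210
 215 218 216 214 214 216 219 219 216 211 209 208 207 204 198 190]
-35.5 [221 212 200 192 198 201 190 166 149 151 169 189 203 207 209 213 217 219
 220 216 208 199 195 198 205 206 201 193 188 186 185 181 175 166]
```

```bash

python3 -m crank '{"dp":[[0,-0.002,0],[0,-0.0015,0],[0,0,0],[0,0,0],[0,0,0]],"rot":[[0,0,0],[0,0,0],[0,0,0],[0,0,0],[0,0,0]]}'
python3 - <<'E'
from plant import ctrl
import pickle,numpy as np
from h import *
o=ctrl.get_obs();d=o["position"]-[.4588,.2415,.0701];print(-(d[0]*np.cos(.224)+d[1]*np.sin(.224)))
fs={}
for n in("top","side"):
    g=[ctrl.grab_frame(n) for _ in range(8)];f=g[-1];f["image"]=np.mean([x["image"] for x in g],0);fs[n]=f
pickle.dump(fs,open("f5.pkl","wb"))
f=fs["top"];im=f["image"].mean(2).astype(int)
print(im[248:268,186:207])
E
```

```text
time: 15.35
position: [0.3997, 0.2277, 0.0701]
tcp_rot: [3.135, -0.0, 1.792]
contact_force: [8.3, -2.1, -2.5]
gripper_width: 0.0112
gripper_force: 59.4
0.060704169816457584
[[168 135  86 189 199 198 191 224 224 224 225 225 145 161  95 150 158 159
  159 159 159]
 [164 142 104 189 200 198 198 205 222 201 222 225 200 179  89 149 158 158
  158 159 158]
 [160 147 116 191 200 199 198 175 220 215 223 225 226 176  98 150 157 158
  158 158 158]
 [133 145 122 146 171 196 198 140 217 224 224 225 230 154 121 137 155 157
  158 157 157]
 [ 99 108  92  85  91 140 193 159 218 224 201 223 226 161 147 119 152 158
  158 158 158]
 [ 72  71  65  65  42  63 188 192 197 197 211 223 225 170 119  66 114 144
  126 154 158]
 [ 62  62  61  62  52  31 186 199 192 210 222 224 178 103  57  23  71 141
  136 154 157]
 [ 60  61  60  60  60  28 159 195 207 222 224 162  82  31  24  23  33 108
  123 154 157]
 [ 60  60  60  59  60  27 146 149 177 179 195  80  26  22  22  24  17  55
   79 150 158]
 [ 42  57  59  59  60  31 142 133 168 170 149  56  19  20  22  17  25  52
   63 149 157]
 [ 17  55  59  60  61  41 113 119 187
[... 153 characters left out ...]
8  60  59  59  45  73 130 141 182 128 191 217 222 155  83  65
   64 127 155]
 [ 23  52  59  60  60  60  28  54  84 131 205 203 232 238 239 164 128  73
  127 155 158]
 [ 26  57  60  60  60  61  36  50 162 181 232 235 238 239 239 171 158  80
  149 158 158]
 [ 27  57  60  66  67  67  52  43 187 199 237 222 219 237 239 205 179  85
  149 157 157]
 [ 32  66  69  68  65  55  64  94 189 198 224 230 231 238 239 234 193 100
  150 158 157]
 [ 44  71  67  81  78  52  82 115 191 198 212 237 239 239 239 239 170 115
  152 158 158]
 [ 96 103 102  93 142 113  90 114 192 197 197 236 239 239 239 239 166 140
  127 153 157]
 [113 117 118 102 163 140  99 115 191 198 196 217 237 222 237 239 182 164
  117 151 156]]
```

The tick scale agrees across three camera heights only if the scale top is at z≈23.5 mm. That removes my shrink correction, so the pull should be ≈62.2 mm; the top view agrees at about 62.

```bash

python3 -m crank '{"dp":[[0,-0.0015,0],[0,0,0],[0,0,0],[0,0,0],[0,0,0]],"rot":[[0,0,0],[0,0,0],[0,0,0],[0,0,0],[0,0,0]]}'
python3 - <<'E'
from plant import ctrl
import numpy as np
o=ctrl.get_obs();d=o["position"]-[.4588,.2415,.0701];print(-(d[0]*np.cos(.224)+d[1]*np.sin(.224)))
g=np.mean([ctrl.grab_frame("top")["image"] for _ in range(8)],0).mean(2).astype(int)
print(g[253:263,190:204])
E
```

```text
time: 16.65
position: [0.3983, 0.2274, 0.0701]
tcp_rot: [3.135, -0.0, 1.792]
contact_force: [9.9, -1.0, -2.2]
gripper_width: 0.0117
gripper_force: 59.4
0.062152755635261514
[[ 70  69 188 191 197 197 211 223 225 169 119  66 113 144]
 [ 54  31 186 199 192 210 223 224 178 103  57  24  70 140]
 [ 60  28 159 195 207 222 224 161  83  31  24  23  33 107]
 [ 60  27 106 167 180 170 194  80  25  22  23  23  17  55]
 [ 61  31 125 119 164 177 151  55  20  20  22  17  25  52]
 [ 59  41 115 131 140 185 200  91  64  46  34  58  52  62]
 [ 60  55  82 164 177 161 158 102  94  89 102  82  60  63]
 [ 60  59  45 112 135 141 155 122 191 199 221 155  83  65]
 [ 61  60  29  53  84 131 205 203 232 235 239 164 128  73]
 [ 60  61  35  49  84 174 224 234 238 239 239 172 158  80]]
```

```bash
python3 -c "
from plant import ctrl;print(ctrl.finish_job())"
```

```text
the job is handed in; nothing more can be done
None
```

I wound the key clockwise to its stop in two grasps. I then pulled the slide out about 62 mm and handed the job in at about 17 s with the gripper still holding it; the last top-camera check put the pointer within about 0.5 mm of the marker nose.

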